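Open the push-and-turn token jar

ROBOT

A 6-joint arm with a two-finger parallel gripper is mounted at the origin on the work surface. World frame = base frame: x ahead of the robot, y to its left, z up, the work surface at z = 0. Lengths are in m, angles in rad, forces in N, time in s.
With the tool pointing down it reaches from about 0.4 to 0.825 m from the base axis. Payload 7 kg.
Tool frame: the origin (TCP) lies on the mounting face of the last link; the fingertips stand 178 mm ahead of it and the grasp point (between the pads) lies arm.grip_depth ahead of it (arm.grip_depth is the distance from the TCP to the grasp point, in m); z points along the fingers, y is the direction in which the jaws open and shut (so a half turn about z gives the same grasp; the last joint's range is limited). The gripper opens to 88 mm and grips with 3 to 60 N. Pads are 19 mm wide; open, the fingers measure 130 mm over their backs; the gripper's body (78 mm by 193 mm) begins 47 mm behind the grasp point.
Start: joints at [-0.827, 0.359, 0.012, 0, -1.224, -0.288], TCP at [0.297, -0.606, 0.405] pointing down, gripper open.
Joint ranges: [-3.07, 3.07], [-1.43, 2.12], [-1.02, 1.25], [-3.03, 1.67], [-3.05, -0], [-3.03, 3.03]. Speed limits (rad/s): [2.39, 2.39, 3.01, 3.14, 3.14, 3.14].

INTERFACE

Orientations are given as [roll, pitch, yaw] about the fixed x, y, z axes, in that order (R = Rz(yaw) Ry(pitch) Rx(roll)).
In Python, from station import arm gives the robot as it stands.
- The arm moves only by the tool carry_out, never from a script. Its argument "targets" is a list that holds one entry, the list of rows, each a list of 7 numbers: the turn, a rotation vector about the tool's x, y, z in units of 8 degrees (1.0 is 8 degrees), then the shift along the tool's x, y, z in units of 2.5 cm (1.0 is 2.5 cm), then the opening, from -1 (shut) to 1 (fully open). A call has 1 to 20 rows; each row shifts and turns the commanded pose from where the row before left it, along the tool's axes as they then stand; what a row does not reach is not made up. A row lasts 1/8 s, in which the tool goes at most 62.5 mm and 10.7 degrees, less where a joint would pass 70% of its speed; a pose out of reach is approached as far as the arm can. A call with a number of a shift or a turn outside -1 to 1 is refused whole. A call with a gripper value outside its range is refused whole. The fingers move at their own pace and stop on an object; "squeeze" is the grip in N (left out, the last holds). Time passes only in rows, so rows that do not move let the fingers close. It gives the time, the measured TCP pose, the force and the opening at its end, in the units of the state.
- arm.get_state(): the state, without advancing time (a new reading comes with each control period).
- arm.grab_frame(name): name is "scene" or "top"; returns (picture, depth): 400x640x3 uint8, red, green, blue; 400x640 float32, m along the optical axis (not along the pixel's ray), 0 where there is no reading.
- arm.camera_model(name): a dict with "camera_matrix" (3x3 intrinsics, pixels), "world_from_camera" (4x4, takes a point from camera to world coordinates). Camera axes: x right, y down, z forward; pixel columns grow to the right and rows downward; lengths in m; the calibration is good to about 2 mm. A picture is of the moment at which its call begins. camera_model takes no time and is no camera call.
- arm.job_done(): hands the job in, once; it reports no verdict.
Trained networks look in the newest picture that a camera, given by its name, has taken for a name from the list of things; names that differ only in an ending like _2 or _b are one class to them, and where a whole thing is asked for, a point or a joint stands for the part that bears it (a point fixed in the world has none). Each returns a list of dicts, best first, with "conf" (0 to 1); they miss things now and then, are a little off and sometimes report something else, mostly with a low value. They report only what shows in the picture. A call takes as long as a camera call.
- arm.spot_in(camera, query): "point" ([row, column] in pixels, amid what is visible of it).
- arm.landmark_of(camera, query): "point" ([row, column] in pixels: a listed point, or the origin of a listed thing).
The state is a dict: "t": time; "q": joint angles; "qd": joint speeds; "joint_efforts": joint torques, N m; "eef_pos": TCP position; "ee_rot": TCP orientation; "force": force on the tool from outside, world axes, zero at the start; "moment": the same for the moment, N m; "width": finger opening in m.
Only numpy, scipy, OpenCV 4.12 (cv2) and the standard library are available. Lean on these libraries where they do the work, as an engineer would, in place of code of your own. Each camera call takes 0.05 s, during which the arm holds its last target.

TASK

Open the safety-capped token jar: push its cap down against the spring, keep it pushed while you turn it anticlockwise (seen from above) a bit less than a quarter turn until it is free, then lift the cap straight up. Finish while still holding the cap level and steady in the gripper, about 5 cm above where it sat, over the open jar; do not put it down. Leave the mug, the box of cubes and the keys where they are.

Things in the scene. Friction and masses are not known exactly. Their poses are not given: they have to be found in the camera images.
- cap_grip (a point): Centre of the upright grip bar on the jar's loose grey cap (35-70 g). Bar: 46 mm long (along x), 14 mm thick (along y), 29 mm high (14.5 mm above and below this point; z up). The flat top of the cap's disc, 15 mm below this point, makes a shoulder on both sides of the bar on which fingertips may rest and push. A half turn looks the same.
- jar_neck (a point): Centre of the top of the jar's neck, 125 mm above the shelf, hidden inside the cap at the start; z up; x is the direction of the cap's bar when locked. With the cap locked on, the bar's centre is 28 mm above this point.
- mug_mid (a point): Centre of a teal ceramic mug (82 mm diameter, 92 mm high, handle to its +y reaching 74 mm from the axis) holding plastic pencils that reach up to about 155 mm. Bystander; this point is 46 mm up on its axis, z up.
- cube_box_mid (a point): Centre of an open pale wooden box (110 x 110 x 50 mm) full of small coloured cubes. Bystander; this point is 25 mm up, z up.
- keys: Flat-lying stainless ring (57 mm across, 7 mm high) with three keys towards its -x, reaching 100 mm, and a clip towards its +x, reaching 77 mm. Bystander; origin at the ring's centre on the shelf, z up.
- cap: The cap: disc 61 mm across, 30 mm high, bar on top; origin at the centre of its lower rim, z up. Locked, a spring holds it up (4 N at rest, about 10 N pressed). Press 4.5 to 7 mm (solid stop) to unlock. Held down it turns anticlockwise from above (+z): free from 60 degrees, solid stop at 80, aim for 70. Then lift straight off, clear after 20 mm. Clockwise or unpressed it is blocked.
- jar: The jar: white plastic, 76 mm in diameter, fixed upright in a square wooden block (100 x 100 x 22 mm) screwed to the shelf: it does not move. Origin on its axis at shelf level, z up.

How it is judged:
By the outcome, as a careful person would: the job done as asked, in the order asked, and still so for the second after the job is handed in, while the arm keeps its last pose, push and grip.
It also fails if it takes over 38 s, if anything falls off the work surface, if the arm or the gripper's body presses on something with over 40 N, if the wrist force passes 120 N, or if a joint passes its speed limit or range.

## Working session

There is one attempt and no reset: what is moved stays moved. The work goes in short steps, Python scripts to look and compute and a tool call to move; the robot and the scene stay as the last step left them, time stands still between calls to the robot, and variables do not carry over. Pictures are saved under pics/ and viewed, and the job is handed in when it is done.

Besides the shell and the picture viewer there is one more tool, called after "Call:" as name([rows], argument=value, ...), one row to a line, values as JSON. carry_out: Moves the arm, as the interface text tells. Its arguments: {"type":"object","properties":{"targets":{"type":"array"},"squeeze":{"type":"number"}},"required":["targets"]}

```bash
mkdir -p pics; ls; python3 - <<'E'
from station import arm
import cv2,numpy as np
print(arm.grip_depth, arm.get_state())
for c in ["scene","top"]:
    p,d=arm.grab_frame(c); cv2.imwrite(f"pics/{c}0.png",p[:,:,::-1]); np.save(f"pics/{c}0.npy",d)
    m=arm.camera_model(c); print(c,m)
    K=np.array(m["camera_matrix"]);T=np.array(m["world_from_camera"])
    for q in ["cap_grip","jar","cap","mug_mid","cube_box_mid","keys"]:
        for r in arm.landmark_of(c,q)[:2]:
            v,u=r["point"]; z=d[int(round(v)),int(round(u))]
            w=T@np.r_[np.linalg.inv(K)@[u,v,1]*z,1]
            print(c,q,r,z,w[:3].round(4))
print(arm.get_state()["t"])
E
```

```text
pics
0.1593 {'t': 0.0, 'q': array([-8.26935032e-01,  3.59385757e-01,  1.10539603e-02, -3.33466923e-04,
       -1.22410171e+00, -2.88103665e-01]), 'qd': array([ 0.00013859, -0.00101154, -0.0009021 , -0.00037738,  0.00078455,
       -0.00212281]), 'joint_efforts': array([-2.06936024e-04, -5.82725823e+01,  2.93055815e+01,  6.99714750e+00,
        6.93383030e-03, -1.37544289e-04]), 'eef_pos': array([ 0.29700806, -0.60592626,  0.40372405]), 'ee_rot': array([ 3.13993388e+00, -1.64661743e-04, -2.68594845e+00]), 'force': array([ 0.75701273, -0.21718286,  0.88532777]), 'moment': array([-0.01479375, -0.01967964,  0.02609631]), 'width': 0.08742500814947235}
scene {'camera_matrix': array([[470.51035015,   0.        , 324.34202461],
       [  0.        , 470.51035015, 196.97439322],
       [  0.        ,   0.        ,   1.        ]]), 'world_from_camera': array([[ 0.81275315,  0.34995683, -0.46579237,  0.96034852],
       [ 0.58260672, -0.49000303,  0.64843383, -0.58915808],
       [-0.00131583, -0.79839041, -0.60213871,  0.683353  ],
       [ 0.        ,  0.        ,  0.        ,  1.        ]])}
[... 974 characters left out ...]
16376916, -0.98646976,  1.15458692],
       [ 0.        ,  0.        ,  0.        ,  1.        ]])}
top cap_grip {'point': [237.9, 445.9], 'conf': 0.98} 1.0008712 [ 0.4551 -0.2704  0.1547]
top jar {'point': [246.8, 434.4], 'conf': 0.83} 1.0438304 [ 0.4365 -0.2546  0.108 ]
top cap {'point': [241.3, 439.7], 'conf': 0.74} 1.0138754 [ 0.4479 -0.2594  0.1403]
top cap {'point': [240.7, 227.5], 'conf': 0.64} 1.1392467 [0.4513 0.2763 0.0108]
top mug_mid {'point': [240.5, 224.0], 'conf': 0.64} 1.1401597 [0.4518 0.2859 0.0099]
top cube_box_mid {'point': [173.8, 323.6], 'conf': 0.69} 1.1566513 [0.6356 0.0208 0.0252]
top keys {'point': [247.9, 327.8], 'conf': 0.9} 1.1500182 [ 0.4362  0.0067 -0.0011]
0.7
```

```bash
python3 - <<'E'
import cv2
for c,(r,cc) in {"scene":(250,180),"top":(238,446)}.items():
    p=cv2.imread(f"pics/{c}0.png")
    cr=cv2.resize(p[r-60:r+90,cc-80:cc+80],None,fx=2.5,fy=2.5,interpolation=cv2.INTER_CUBIC)
    cv2.imwrite(f"pics/{c}0c.png",cr)
E
```

```text
(no output)
```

View pics/scene0.png

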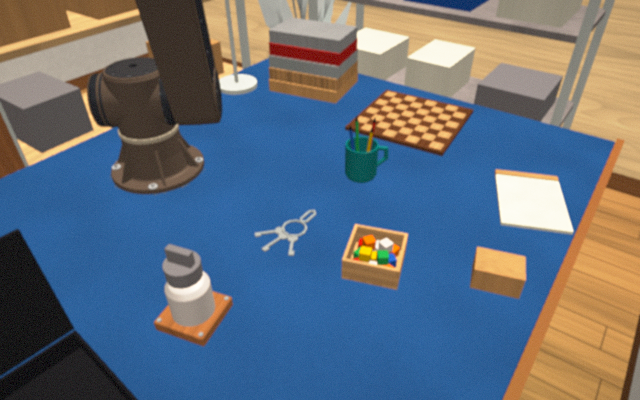

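View pics/top0.png

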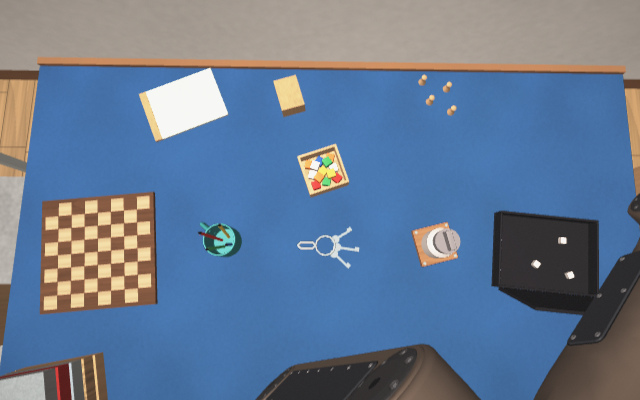

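```bash
cat > h.py <<'E'
import numpy as np
from station import arm
def cloud(c,d):
    m=arm.camera_model(c);K=np.array(m["camera_matrix"]);T=np.array(m["world_from_camera"])
    v,u=np.mgrid[:400,:640]
    P=np.stack([(u-K[0,2])/K[0,0]*d,(v-K[1,2])/K[1,1]*d,d],-1)
    W=P@T[:3,:3].T+T[:3,3]
    W[d<=0]=np.nan
    return W
E
python3 - <<'E'
from h import *
import cv2
for c in ["scene","top"]:
    W=cloud(c,np.load(f"pics/{c}0.npy")).reshape(-1,3)
    near=np.hypot(W[:,0]-.455,W[:,1]+.275)<.06
    N=W[near]; 
    print(c,np.histogram(N[:,2],bins=np.arange(.0,.2,.005)))
    for lo,hi in [(.160,.175),(.145,.16),(.132,.145),(.10,.13)]:
        s=N[(N[:,2]>lo)&(N[:,2]<hi)]
        if len(s)>10: print(lo,len(s),s.mean(0).round(4),s.min(0).round(4),s.max(0).round(4),cv2.minAreaRect(s[:,:2].astype(np.float32)*1000))
E
```

```text
scene (array([148, 100, 107, 222, 838,  83,  83,  79,  92,  82,  92,  88,  93,
        97,  86,  97, 123, 226, 241, 137,   1,  43,  86,  79,  83,  77,
        86, 444,  55,  69,  58,  60,  83, 158,   0,   0,   0,   0,   0]), array([0.   , 0.005, 0.01 , 0.015, 0.02 , 0.025, 0.03 , 0.035, 0.04 ,
       0.045, 0.05 , 0.055, 0.06 , 0.065, 0.07 , 0.075, 0.08 , 0.085,
       0.09 , 0.095, 0.1  , 0.105, 0.11 , 0.115, 0.12 , 0.125, 0.13 ,
       0.135, 0.14 , 0.145, 0.15 , 0.155, 0.16 , 0.165, 0.17 , 0.175,
       0.18 , 0.185, 0.19 , 0.195]))
0.16 241 [ 0.4528 -0.2809  0.1651] [ 0.4287 -0.2917  0.1601] [ 0.4747 -0.2671  0.1682] ((451.05108642578125, -279.560791015625), (46.46137619018555, 15.352675437927246), 15.25320053100586)
0.145 187 [ 0.4571 -0.2832  0.1522] [ 0.43   -0.2916  0.145 ] [ 0.4747 -0.2673  0.16  ] ((453.9387512207031, -284.9920349121094), (47.23179244995117, 14.252147674560547), 31.030242919921875)
0.132 548 [ 0.4587 -0.2875  0.1375] [ 0.4218 -0.31    0.1322] [ 0.4811 -0.2496  0.1449] ((455.684326171875, -282.6031494140625), (59.350303649902344, 52.031829833984375), 56.7664
[... 798 characters left out ...]
] [ 0.473  -0.2656  0.1719] ((451.09295654296875, -278.14764404296875), (45.84492492675781, 14.734810829162598), 14.433232307434082)
0.145 36 [ 0.4493 -0.2721  0.1523] [ 0.429  -0.2785  0.1451] [ 0.4717 -0.2662  0.1594] ((450.0784606933594, -271.87530517578125), (44.06246566772461, 2.372539520263672), 14.3779935836792)
0.132 340 [ 0.4503 -0.2749  0.1383] [ 0.4227 -0.3086  0.1328] [ 0.4806 -0.2487  0.1449] ((451.531005859375, -278.5771179199219), (57.70306396484375, 59.849708557128906), 2.1307528018951416)
0.1 53 [ 0.4461 -0.2551  0.118 ] [ 0.4214 -0.2761  0.1079] [ 0.477  -0.2481  0.1297] ((446.90277099609375, -259.48858642578125), (56.83658981323242, 21.756515502929688), 12.179485321044922)
```

The depth shows the bar top at z≈0.167, which puts the bar centre at z≈0.153 as listed. Its centre is near (0.451, −0.279), and the rectangle measures 46×15 mm. Next I'll refine the angle and compute the first move.

```bash
python3 - <<'E'
from h import *
import cv2
from scipy.spatial.transform import Rotation as R
A=[]
for c in ["scene","top"]:
    W=cloud(c,np.load(f"pics/{c}0.npy")).reshape(-1,3)
    s=W[(np.hypot(W[:,0]-.455,W[:,1]+.275)<.06)&(W[:,2]>.162)&(W[:,2]<.175)]
    u,e,v=np.linalg.svd(s[:,:2]-s[:,:2].mean(0)); d=v[0]*np.sign(v[0,0])
    r=cv2.minAreaRect(s[:,:2].astype(np.float32)*1000)
    print(c,s.mean(0),np.median(s[:,2]),np.degrees(np.arctan2(d[1],d[0])),r)
    sh=W[(np.hypot(W[:,0]-.451,W[:,1]+.279)<.026)&(W[:,2]>.130)&(W[:,2]<.142)]
    print('shoulder',np.median(sh[:,2]),len(sh))
s=arm.get_state(); T=R.from_euler('xyz',s["ee_rot"])
for h in (.05,.0):
  tgt=np.array([.451,-.279,.138+h+.178])
  print(T.inv().apply(tgt-s["eef_pos"])/.025)
E
```

```text
scene [ 0.45218654 -0.28044788  0.16578586] 0.16601227707818733 15.405904572769893 ((451.05108642578125, -279.5577697753906), (46.4582405090332, 15.343238830566406), 15.226577758789062)
shoulder 0.13748110000502417 304
top [ 0.45085633 -0.2777773   0.16663341] 0.16677707717443158 14.89389451745524 ((451.09295654296875, -278.14764404296875), (45.84492492675781, 14.734810829162598), 14.433232307434082)
shoulder 0.13822341126577076 194
[-11.28689852   9.03617297   1.5474387 ]
[-11.28685912   9.03618818   3.5474387 ]
```

View pics/top0c.png

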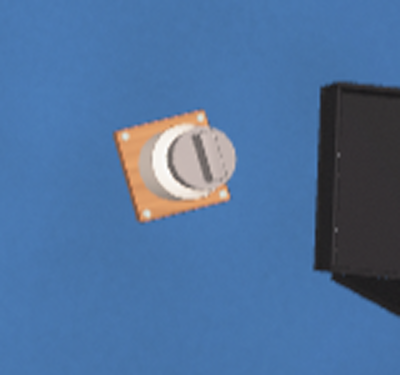

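View pics/scene0c.png

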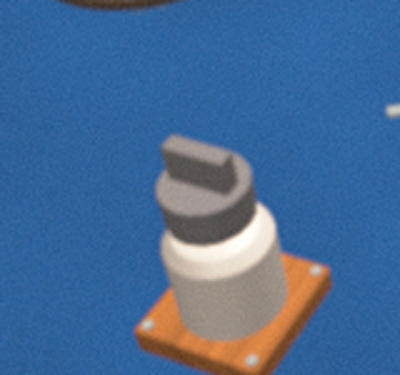

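The crops agree: the cap has the bar on top at about 15° in world axes, and the fitted rectangle is 46×15 mm. The shoulder is at z≈0.138. I'll travel above the cap and align.

Call:
carry_out([
  [[0,0,0,-0.94,0.753,0,1],[0,0,0,-0.94,0.753,0,1],[0,0,0,-0.94,0.753,0,1],[0,0,0,-0.94,0.753,0,1],[0,0,0,-0.94,0.753,0,1],[0,0,0,-0.94,0.753,0,1],[0,0,0,-0.94,0.753,0,1],[0,0,0,-0.94,0.753,0,1],[0,0,0,-0.94,0.753,0,1],[0,0,0,-0.94,0.753,0,1],[0,0,0,-0.94,0.753,0,1],[0,0,0,-0.94,0.753,0,1],[0,0,0.7,0,0,0.3,1],[0,0,0.7,0,0,0.3,1],[0,0,0,0,0,0.3,1],[0,0,0,0,0,0,1],[0,0,0,0,0,0,1]],
])

```text
t: 2.82
eef_pos: [0.4509, -0.2793, 0.3824]
ee_rot: [-3.141, 0.0, -2.88]
force: [0.2, 0.1, -0.7]
width: 0.088
```

```bash
cat > st.py <<'E'
from h import *
from scipy.spatial.transform import Rotation as R
s=arm.get_state(); T=R.from_euler('xyz',s["ee_rot"])
print({k:np.round(s[k],4) for k in("t","q","eef_pos","ee_rot","force","moment","width")})
x=T.apply([1,0,0]);print("xdir deg",np.degrees(np.arctan2(-x[1],-x[0])),"tilt",T.apply([0,0,1]).round(4),"tip",(s["eef_pos"]+T.apply([0,0,.178])).round(4))
print("units to cap",T.inv().apply(np.array([.451,-.279,.138+.178])-s["eef_pos"])/.025)
E
python3 st.py
```

```text
{'t': np.float64(2.825), 'q': array([-1.8440e-01,  1.3730e-01, -3.3860e-01,  2.0000e-04, -1.0946e+00,
       -1.1251e+00]), 'eef_pos': array([ 0.4509, -0.2793,  0.3824]), 'ee_rot': array([-3.1413e+00,  2.0000e-04, -2.8802e+00]), 'force': array([ 0.1538,  0.0963, -0.6705]), 'moment': array([-0.0208,  0.0101,  0.0151]), 'width': np.float64(0.088)}
xdir deg 14.975616474704005 tilt [ 3.e-04 -2.e-04 -1.e+00] tip [ 0.451  -0.2793  0.2044]
units to cap [-0.00498815  0.0099806   2.65700175]
```

Call:
carry_out([
  [[0,0,0,0,0,0.5,1],[0,0,0,0,0,0.5,1],[0,0,0,0,0,0.5,1],[0,0,0,0,0,0.5,1],[0,0,0,0,0,0.35,1],[0,0,0,0,0,0.15,1],[0,0,0,0,0,0,1]],
])

```text
t: 3.7
eef_pos: [0.4509, -0.2791, 0.3195]
ee_rot: [3.142, -0.0, -2.881]
force: [0.6, -0.7, 0.6]
width: 0.0879
```

```bash
python3 st.py; python3 - <<'E'
from h import *
import cv2
p,d=arm.grab_frame("scene"); np.save("pics/scene1.npy",d)
cv2.imwrite("pics/scene1c.png",cv2.resize(p[170:350,80:300,::-1],None,fx=3,fy=3,interpolation=cv2.INTER_CUBIC))
E
```

```text
{'t': np.float64(3.7), 'q': array([-1.8420e-01,  1.9600e-01, -4.2410e-01,  1.0000e-04, -9.5090e-01,
       -1.1263e+00]), 'eef_pos': array([ 0.4509, -0.2791,  0.3195]), 'ee_rot': array([ 3.1415e+00, -3.0000e-04, -2.8813e+00]), 'force': array([ 0.5972, -0.7296,  0.5563]), 'moment': array([-0.0506, -0.0107, -0.0307]), 'width': np.float64(0.0879)}
xdir deg 14.915441704462559 tilt [-3.e-04 -0.e+00 -1.e+00] tip [ 0.4509 -0.2791  0.1415]
units to cap [-0.00448749  0.00469027  0.14152433]
```

View pics/scene1c.png

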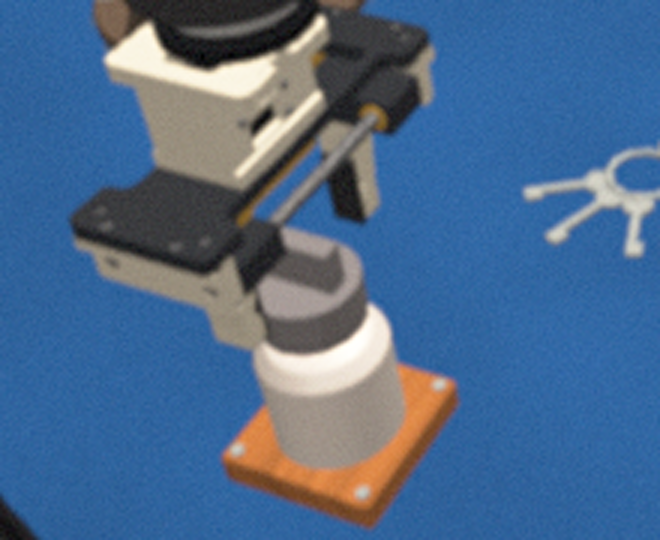

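The fingers straddle the bar on either side of the disc (bar at crop ~(310,265), near tip ~(240,340)). I'll raise slightly, close to about 24 mm over the shoulders, then feel for contact.

Call:
carry_out([
  [[0,0,0,0,0,-0.1,1],[0,0,0,0,0,0,-0.45],[0,0,0,0,0,0,-0.45],[0,0,0,0,0,0,-0.45],[0,0,0,0,0,0,-0.45],[0,0,0,0,0,0,-0.45],[0,0,0,0,0,0,-0.45]],
], squeeze=20)

```text
t: 4.62
eef_pos: [0.4508, -0.2791, 0.3221]
ee_rot: [3.142, -0.0, -2.881]
force: [0.6, 0.0, -0.1]
width: 0.033
```

```bash
python3 st.py
```

```text
{'t': np.float64(4.625), 'q': array([-0.1842,  0.1932, -0.421 , -0.    , -0.9568, -1.1263]), 'eef_pos': array([ 0.4508, -0.2791,  0.3221]), 'ee_rot': array([ 3.1415e+00, -1.0000e-04, -2.8813e+00]), 'force': array([ 0.636 ,  0.0272, -0.1095]), 'moment': array([-0.0274,  0.0012, -0.0144]), 'width': np.float64(0.033)}
xdir deg 14.912444858099622 tilt [-2.e-04  0.e+00 -1.e+00] tip [ 0.4508 -0.2791  0.1441]
units to cap [-0.00729882  0.00267084  0.24400501]
```

Call:
carry_out([
  [[0,0,0,0,0,0.08,-0.45],[0,0,0,0,0,0.08,-0.45],[0,0,0,0,0,0.04,-0.45],[0,0,0,0,0,0.04,-0.45],[0,0,0,0,0,0,-0.45]],
])

```text
t: 5.25
eef_pos: [0.4508, -0.2791, 0.3163]
ee_rot: [-3.142, -0.0, -2.881]
force: [-1.9, 1.0, 3.3]
width: 0.0241
```

```bash
python3 st.py|head -1
```

```text
{'t': np.float64(5.25), 'q': array([-1.8420e-01,  1.9930e-01, -4.2840e-01,  1.0000e-04, -9.4320e-01,
```

Contact is at TCP z=0.3163, so the shoulder is at 0.138 as measured. Closing on the bar.

Call:
carry_out([
  [[0,0,0,0,0,0,-1],[0,0,0,0,0,0,-1],[0,0,0,0,0,0,-1],[0,0,0,0,0,0,-1]],
], squeeze=25)

```text
t: 5.75
eef_pos: [0.4511, -0.2792, 0.3164]
ee_rot: [-3.141, 0.001, -2.881]
force: [-0.0, 0.7, 3.2]
width: 0.0138
```

```bash
python3 st.py
```

```text
{'t': np.float64(5.75), 'q': array([-1.8420e-01,  1.9940e-01, -4.2820e-01,  2.0000e-04, -9.4250e-01,
       -1.1263e+00]), 'eef_pos': array([ 0.4511, -0.2792,  0.3164]), 'ee_rot': array([-3.1412e+00,  6.0000e-04, -2.8812e+00]), 'force': array([-0.0255,  0.7028,  3.2216]), 'moment': array([-0.1074, -0.2552,  0.0046]), 'width': np.float64(0.0138)}
xdir deg 14.919968020388266 tilt [ 7.e-04 -3.e-04 -1.e+00] tip [ 0.4512 -0.2792  0.1384]
units to cap [0.00076614 0.00807126 0.01412827]
```

Call:
carry_out([
  [[0,0,0,0,0,0.08,-1],[0,0,0,0,0,0.08,-1],[0,0,0,0,0,0.07,-1],[0,0,0,0,0,0,-1],[0,0,0,0,0,0,-1]],
])

```text
t: 6.38
eef_pos: [0.4511, -0.2792, 0.3109]
ee_rot: [-3.141, 0.001, -2.881]
force: [0.6, 1.2, 7.5]
width: 0.0139
```

```bash
python3 st.py
```

```text
{'t': np.float64(6.375), 'q': array([-1.8420e-01,  2.0530e-01, -4.3510e-01,  3.0000e-04, -9.2960e-01,
       -1.1262e+00]), 'eef_pos': array([ 0.4511, -0.2792,  0.3109]), 'ee_rot': array([-3.141e+00,  6.000e-04, -2.881e+00]), 'force': array([0.6475, 1.1558, 7.5098]), 'moment': array([ 0.3556,  0.2419, -0.0082]), 'width': np.float64(0.0139)}
xdir deg 14.931437595678657 tilt [ 7.e-04 -4.e-04 -1.e+00] tip [ 0.4512 -0.2792  0.1329]
units to cap [ 0.00127886  0.00732618 -0.20584455]
```

Call:
carry_out([
  [[0,0,0,0,0,0.03,-1],[0,0,0,0,0,0,-1],[0,0,-0.3,0,0,0,-1],[0,0,-0.5,0,0,0,-1],[0,0,-0.5,0,0,0,-1],[0,0,0,0,0,0,-1]],
])

```text
t: 7.12
eef_pos: [0.4512, -0.2792, 0.3103]
ee_rot: [-3.141, 0.001, -2.698]
force: [-0.0, 0.9, 8.8]
width: 0.0138
```

```bash
python3 st.py
```

```text
{'t': np.float64(7.125), 'q': array([-1.842e-01,  2.060e-01, -4.359e-01,  5.000e-04, -9.278e-01,
       -9.437e-01]), 'eef_pos': array([ 0.4512, -0.2792,  0.3103]), 'ee_rot': array([-3.1406e+00,  7.0000e-04, -2.6984e+00]), 'force': array([-0.0256,  0.8774,  8.8136]), 'moment': array([0.2054, 0.1363, 0.0498]), 'width': np.float64(0.0138)}
xdir deg 25.39589348092653 tilt [ 1.1e-03 -6.0e-04 -1.0e+00] tip [ 0.4514 -0.2793  0.1323]
units to cap [ 0.0020115   0.01107535 -0.2288831 ]
```

It is turning freely: 10.4° so far, with little moment and the width unchanged. Continuing to 70°.

Call:
carry_out([
  [[0,0,-0.6,0,0,0,-1],[0,0,-0.6,0,0,0,-1],[0,0,-0.6,0,0,0,-1],[0,0,-0.6,0,0,0,-1],[0,0,-0.6,0,0,0,-1],[0,0,-0.6,0,0,0,-1],[0,0,0,0,0,0,-1]],
])

```text
t: 8.0
eef_pos: [0.4512, -0.2793, 0.3103]
ee_rot: [-3.14, 0.0, -2.195]
force: [-0.1, -0.3, 8.6]
width: 0.0139
```

```bash
python3 st.py
```

```text
{'t': np.float64(8.0), 'q': array([-1.842e-01,  2.060e-01, -4.358e-01,  6.000e-04, -9.277e-01,
       -4.408e-01]), 'eef_pos': array([ 0.4512, -0.2793,  0.3103]), 'ee_rot': array([-3.1402e+00,  1.0000e-04, -2.1955e+00]), 'force': array([-0.0831, -0.3302,  8.6316]), 'moment': array([0.156 , 0.1037, 0.0172]), 'width': np.float64(0.0139)}
xdir deg 54.209297963545076 tilt [ 1.2e-03 -7.0e-04 -1.0e+00] tip [ 0.4515 -0.2794  0.1323]
units to cap [-0.00294218  0.01354132 -0.22836021]
```

Call:
carry_out([
  [[0,0,-0.6,0,0,0,-1],[0,0,-0.6,0,0,0,-1],[0,0,-0.6,0,0,0,-1],[0,0,-0.6,0,0,0,-1],[0,0,-0.6,0,0,0,-1],[0,0,-0.6,0,0,0,-1],[0,0,-0.25,0,0,0,-1],[0,0,0,0,0,0,-1]],
])

```text
t: 9.0
eef_pos: [0.4513, -0.2793, 0.3103]
ee_rot: [-3.14, -0.001, -1.659]
force: [-0.4, 0.5, 6.7]
width: 0.0137
```

```bash
python3 st.py
```

```text
{'t': np.float64(9.0), 'q': array([-1.842e-01,  2.060e-01, -4.357e-01,  6.000e-04, -9.276e-01,
        9.600e-02]), 'eef_pos': array([ 0.4513, -0.2793,  0.3103]), 'ee_rot': array([-3.1403e+00, -6.0000e-04, -1.6587e+00]), 'force': array([-0.3925,  0.5041,  6.6829]), 'moment': array([ 0.1469,  0.111 , -0.0152]), 'width': np.float64(0.0137)}
xdir deg 84.96416999252354 tilt [ 1.3e-03 -7.0e-04 -1.0e+00] tip [ 0.4515 -0.2794  0.1323]
units to cap [-0.00999245  0.01104238 -0.22781121]
```

Turned 70.0°, still pressed. Lifting slowly at first.

Call:
carry_out([
  [[0,0,0,0,0,-0.1,-1],[0,0,0,0,0,-0.15,-1],[0,0,0,0,0,-0.15,-1],[0,0,0,0,0,-0.1,-1],[0,0,0,0,0,0,-1]],
])

```text
t: 9.62
eef_pos: [0.4505, -0.279, 0.3217]
ee_rot: [3.14, 0.001, -1.66]
force: [-0.0, 0.1, -0.9]
width: 0.0137
```

```bash
python3 st.py
```

```text
{'t': np.float64(9.625), 'q': array([-1.842e-01,  1.934e-01, -4.216e-01, -5.000e-04, -9.570e-01,
        9.550e-02]), 'eef_pos': array([ 0.4505, -0.279 ,  0.3217]), 'ee_rot': array([ 3.1404e+00,  5.0000e-04, -1.6598e+00]), 'force': array([-0.0147,  0.0621, -0.87  ]), 'moment': array([0.0488, 0.066 , 0.014 ]), 'width': np.float64(0.0137)}
xdir deg 84.89914621822749 tilt [-1.2e-03  6.0e-04 -1.0e+00] tip [ 0.4503 -0.2789  0.1437]
units to cap [-0.00058228 -0.02158554  0.22777137]
```

Call:
carry_out([
  [[0,0,0,0,0,-0.2,-1],[0,0,0,0,0,-0.3,-1],[0,0,0,0,0,-0.3,-1],[0,0,0,0,0,-0.3,-1],[0,0,0,0,0,-0.3,-1],[0,0,0,0,0,-0.25,-1],[0,0,0,0,0,-0.13,-1],[0,0,0,0,0,0,-1],[0,0,0,0,0,0,-1],[0,0,0,0,0,0,-1]],
])

```text
t: 10.88
eef_pos: [0.4508, -0.2791, 0.3664]
ee_rot: [3.141, 0.0, -1.66]
force: [0.1, -0.3, -2.0]
width: 0.0139
```

```bash
python3 st.py; python3 - <<'E'
from h import *
import cv2
p,d=arm.grab_frame("scene"); np.save("pics/scene2.npy",d)
cv2.imwrite("pics/scene2c.png",cv2.resize(p[150:350,60:300,::-1],None,fx=3,fy=3,interpolation=cv2.INTER_CUBIC))
p,d=arm.grab_frame("top");cv2.imwrite("pics/top2.png",p[:,:,::-1])
E
```

```text
{'t': np.float64(10.875), 'q': array([-1.842e-01,  1.508e-01, -3.616e-01, -1.000e-04, -1.059e+00,
        9.550e-02]), 'eef_pos': array([ 0.4508, -0.2791,  0.3664]), 'ee_rot': array([ 3.1410e+00,  1.0000e-04, -1.6596e+00]), 'force': array([ 0.1355, -0.2681, -2.0432]), 'moment': array([ 0.0298,  0.1037, -0.0555]), 'width': np.float64(0.0139)}
xdir deg 84.91328991033112 tilt [-5.e-04  2.e-04 -1.e+00] tip [ 0.4507 -0.2791  0.1884]
units to cap [-0.00375851 -0.00814797  2.01457166]
```

View pics/scene2c.png

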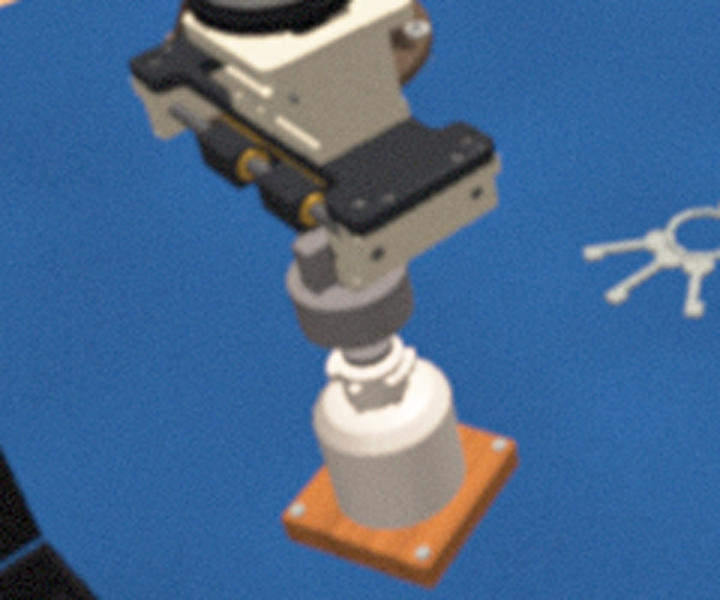

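View pics/top2.png

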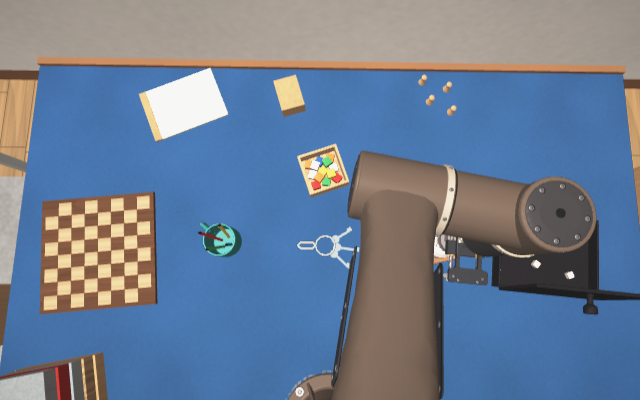

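The cap is level in the gripper (crop ~(350,295)), well above the open neck (~(372,370)). The mug, box and keys are unmoved in the top view. Handing in.

```bash
python3 - <<'E'
from station import arm
print(arm.get_state()["t"],arm.get_state()["width"]); arm.job_done()
E
```

```text
10.975 0.013755383296333953
the job is handed in; nothing more can be done
```

The jar is open, and the gripper is holding the cap level about 5 cm above where it sat, over the open neck. I handed the job in at about 11 s of the 38 s allowed.

- **How it went:** I lowered the fingertips onto the cap's shoulders and gripped the bar with a 25 N squeeze setting. I pressed about 6 mm (8.8 N upward on the tool), turned 70.0° anticlockwise while pressed, and lifted straight up. The lift met no resistance.
- **Last checks:** The gripper is 50 mm above where it first touched the cap, and its tilt is under 0.001 rad. The fingers stand 13.8 mm apart on the 14 mm bar. The scene picture shows the neck open, with the cap level above it. The top picture shows the mug, box of cubes and keys where they were, though the arm hides the jar area there.
- **Limits and disagreements:** The highest contact force I read was about 9 N. The top camera's network once took the mug for the cap; I used the depth measurement instead. No other check failed or disagreed.

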